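Feed a sample carrier round the track bend into the reading station

TASK

Stand the sample carrier that holds the capped tube in the flared mouth of the rod-rail track, then push it gently between the rails, round the bend and along to the grey reading station, on against the sprung plunger until the pawl has snapped in behind it and holds it there by itself, and let go. Keep the carrier upright and down on the deck all along the lane, never force it against rails or station, and leave the empty carrier and the glassware where they stand.

Things in the scene. Friction and masses are not known exactly. Their poses are not given: they have to be found in the camera images.
- tube_cap (a point): Sample carrier: loose white acetal puck, 46 mm diameter, 36 mm tall, about 0.35 kg, with a capped tube fixed upright in it. Grey cap 20 mm diameter, from 50 to 68 mm above the puck's underside; glass below it 16 mm. Point: centre of the cap, on the axis, 59 mm above the underside; z up. May be picked up by the cap.
- empty_mid (a point): The empty carrier: the same puck without a tube, a dark bore in its top. Point half-way up (18 mm above its underside). To be left alone.
- track: L-shaped aluminium track, fixed: deck 90 mm wide, its top 12 mm above the bench, two 6 mm rod rails centred 15 mm (tops 18 mm, post heads 23 mm) above the deck; lane 50 mm wide between them. Origin: middle of the mouth's edge, at bench height; x into the lane, y to its left, z up. The carrier may load the rails with 15 N at most, the deck with 30 N.
- lane_mouth (a point): Place to stand the carrier: on the deck's top, on the lane's centre line, 40 mm in from the mouth's edge (track x 0.040, y 0). The rails flare here: they close from 74 mm apart at track x = 0.022 to the 50 mm lane at 0.066. The lane runs straight (track y = 0) to track x = 0.100.
- bend_mid (a point): Point on the deck's top, on the lane's centre line, half-way round the bend: a quarter circle to the left of 80 mm centre-line radius about track (0.100, 0.080), from track (0.100, 0) to (0.180, 0.080).
- lane_end (a point): Point on the deck's top at the far end of the second straight (track 0.180, 0.280), which runs along track +y at x = 0.180. On it is clamped the station, a grey block 68 mm wide, 54 mm above the deck. How far along varies and is not measured: a caught carrier's axis lies at track y 0.165 to 0.205; find it by feel, sight or the plunger.
- plunger (a joint): The station's sprung plunger, an 18 mm disc 13 mm above the deck that meets the carrier 8 mm before its caught place. 0 = out, grows (m) as it is pushed in, 0.013 = solid stop. Spring: 1.5 N at first, then 0.3 N more per mm. Pushed in 8 to 10 mm the pawl snaps in; let go, it then rests at 6 to 8 mm. Station and plunger take 15 N at most.
- pawl (a joint): Catch pawl of the station: a 6 mm steel arm just above the deck, under the rail on the inner side of the bend, held across the lane by a light spring (about 1 N to pass). Rad: 0 = across the lane, about 0.5 while the carrier pushes it aside, back to 0 behind a carrier that has passed it.
- beaker: Large glass beaker with water, 125 mm wide and 149 mm tall, origin at its underside; to be left alone.
- flask: Small stoppered conical flask, 54 mm wide and 103 mm tall, origin at its underside; to be left alone.
- weigh_bottle: Glass weighing bottle with a lid, 37 mm wide and 51 mm tall, origin at its underside; to be left alone.
There are look-alikes about, which are no part of the job. Leave any orange or purple look-alike of the part that bears tube_cap alone.

How it is judged:
On the way, in this order (a step that is already met when the one before it is completed fails the run):
1. the carrier stands upright on the deck in the first straight, between the rails (z of tube_cap in the frame of track between 0.065 and 0.077 m and angle between tube_cap's own z axis and vertical below 0.12 rad and x of tube_cap in the frame of track between 0.015 and 0.1 m and y of tube_cap in the frame of track between -0.015 and 0.015 m), for 0.1 s.
2. the carrier, upright on the deck, is in the bend (z of tube_cap in the frame of track between 0.065 and 0.077 m and angle between tube_cap's own z axis and vertical below 0.12 rad and x of tube_cap in the frame of track between 0.135 and 0.18 m and y of tube_cap in the frame of track between 0.008 and 0.055 m), for 0.05 s.
3. the carrier, upright on the deck, is in the second straight (z of tube_cap in the frame of track between 0.065 and 0.077 m and angle between tube_cap's own z axis and vertical below 0.12 rad and x of tube_cap in the frame of track between 0.172 and 0.188 m and y of tube_cap in the frame of track between 0.09 and 0.23 m), for 0.05 s.
At the end, for the whole second after the job is handed in: The carrier with the tube stands upright (within 7 degrees) and at rest on the deck in the second straight, untouched, caught in the station: the pawl closed behind it (under 0.15 rad) and the plunger held in by more than 4.5 mm (z of tube_cap in the frame of track between 0.065 and 0.077 m and angle between tube_cap's own z axis and vertical below 0.12 rad and x of tube_cap in the frame of track between 0.174 and 0.186 m and y of tube_cap in the frame of track between 0.155 and 0.215 m and value of joint plunger above 0.0045 m and value of joint pawl below 0.15 rad and linear speed of carrier below 0.01 m/s and contact force between the fingers and carrier below 0.1 N).
It fails at once if the carrier is forced: it loads the rails or the station with more than 15 N, or the track as a whole (pressed on the deck) with more than 30 N (contact force between carrier and rails above 15 N or contact force between carrier and station above 15 N or contact force between carrier and track above 30 N).
It fails at once if the carrier is tipped more than 30 degrees (angle between tube_cap's own z axis and vertical above 0.52 rad).
It fails at once if the carrier is lifted off the deck in the bend or in the second straight (z of tube_cap in the frame of track between 0.081 and 0.16 m and x of tube_cap in the frame of track between 0.125 and 0.225 m and y of tube_cap in the frame of track between -0.02 and 0.28 m).
It fails at once if the empty carrier or glassware is moved by more than 15 mm (distance of any of empty_mid, beaker, flask, weigh_bottle from where it was at the start of the episode above 0.015 m).
It also fails if it takes over 72 s, if anything falls off the work surface, if the arm or the gripper's body presses on something with over 40 N, if the wrist force passes 120 N, or if a joint passes its speed limit or range.

ROBOT

A 6-joint arm with a two-finger parallel gripper is mounted at the origin on a cart in front of the work surface, level with it; the furniture and walls round the work are solid. World frame = base frame: x ahead of the robot, y to its left, z up, the work surface at z = 0. Lengths are in m, angles in rad, forces in N, time in s.
With the tool pointing down it reaches from about 0.325 to 0.85 m from the base axis. Payload 15.5 kg.
Tool frame: the origin (TCP) lies midway between the tips of the shut fingers; the grasp point (between the pads) lies 19 mm behind it (manip.tcp_to_grasp is the distance from the TCP to the grasp point, in m); z points along the fingers, x is the direction in which the jaws open and shut, and the axes are right-handed (so a half turn about z gives the same grasp; the last joint's range is limited). The gripper opens to 91 mm and grips with 3 to 60 N. Pads are 32 mm wide; open, the fingers measure 118 mm over their backs; the gripper's body (76 mm by 178 mm) begins 60 mm behind the grasp point.
Start: joints at [-1.268, 0.494, 1.345, -0, 1.302, -0.096], TCP at [0.242, -0.576, 0.214] pointing down, gripper open.
Joint ranges: [-2.91, 2.91], [-0.82, 2.16], [0.22, 2.67], [-1.22, 4.37], [0.12, 2.79], [-3.08, 3.08]. Speed limits (rad/s): [1.89, 1.89, 2.57, 3.01, 3.01, 3.01].

INTERFACE

Orientations are given as [roll, pitch, yaw] about the fixed x, y, z axes, in that order (R = Rz(yaw) Ry(pitch) Rx(roll)).
In Python, from bench import manip gives the robot as it stands.
- The arm moves only by the tool move_arm, never from a script. Its argument "commands" is a list that holds one entry, the list of rows, each a list of 5 numbers: the shift along the tool's x, y, z in cm, then the turn about the tool's z in degrees, then the opening, from 0 (shut) to 1 (fully open). A call has 1 to 12 rows; each row is the pose to reach, as a shift and turn from the pose commanded when the call began, along the tool's axes at that moment; what a row does not reach only later rows make up. A row lasts 1/12 s, in which the tool goes at most 41.7 mm and 7.16 degrees, less where a joint would pass 70% of its speed; a pose out of reach is approached as far as the arm can. A call with a gripper value outside its range is refused whole. The fingers move at their own pace and stop on an object; "squeeze" is the grip in N (left out, the last holds). Time passes only in rows, so rows that repeat a pose let the fingers close. It gives the time, the measured TCP pose, the force and the opening at its end, in the units of the state.
- manip.sense(): the state, without advancing time (a new reading comes with each control period).
- manip.read_camera(name): name is "scene" or "top"; returns (picture, depth): 384x512x3 uint8, red, green, blue; 384x512 float32, m along the optical axis (not along the pixel's ray), 0 where there is no reading.
- manip.camera_params(name): a dict with "fx", "fy", "cx", "cy" (pixels), "k1" (the pictures are not rectified: a ray, as slopes to the right and down, at radius r is drawn at 1 + k1 r^2 times it, then the intrinsics apply), "xyz" and "orientation" of the camera in the world. Camera axes: x right, y down, z forward; pixel columns grow to the right and rows downward; lengths in m; the calibration is good to about 2 mm. A picture is of the moment at which its call begins. camera_params takes no time and is no camera call.
- manip.close_job(): hands the job in, once; it reports no verdict.
Trained networks look in the newest picture that a camera, given by its name, has taken for a name from the list of things; names that differ only in an ending like _2 or _b are one class to them, and where a whole thing is asked for, a point or a joint stands for the part that bears it (a point fixed in the world has none). Each returns a list of dicts, best first, with "conf" (0 to 1); they miss things now and then, are a little off and sometimes report something else, mostly with a low value. They report only what shows in the picture. A call takes as long as a camera call. They do not tell look-alikes from the thing itself.
- manip.outline_of(camera, target): "mask" (384x512 bool, what is visible of it) and "extent" ([left, top, right, bottom] as shares, 0 to 1, of the picture: columns of its width, rows of its height, round what is visible of it).
- manip.tip_of(camera, target): "location" ([column, row] as shares, 0 to 1, of the picture: columns of its width, rows of its height: a listed point, or the origin of a listed thing).
The state is a dict: "time": time; "joint_pos": joint angles; "joint_velocities": joint speeds; "joint_efforts": joint torques, N m; "tcp_pos": TCP position; "tcp_rot": TCP orientation; "ft_force": force on the tool from outside, world axes, zero at the start; "moment": the same for the moment, N m; "gripper_width": opening from 0.0 (shut) to 1.0 (fully open).
Only numpy, scipy, OpenCV 4.12 (cv2) and the standard library are available. Lean on these libraries where they do the work, as an engineer would, in place of code of your own. Each camera call takes 0.05 s, during which the arm holds its last target. There are 200 camera calls.

## Working session

There is one attempt and no reset: what is moved stays moved. The work goes in short steps, Python scripts to look and compute and a tool call to move; the robot and the scene stay as the last step left them, time stands still between calls to the robot, and variables do not carry over. Pictures are saved under pics/ and viewed, about 8 in all and at most 12, crops included, and the job is handed in when it is done.

Besides the shell and the picture viewer there is one more tool, called after ">>>" by a JSON object that holds its "method" and its "body". move_arm: Moves the arm, as the interface text tells. Its arguments: {"type":"object","properties":{"commands":{"type":"array"},"squeeze":{"type":"number"}},"required":["commands"]}

```bash
ls; mkdir -p pics
cat > h.py <<'E'
import numpy as np, cv2
from scipy.spatial.transform import Rotation as R
from bench import manip
def cam(n):
    p=manip.camera_params(n); return p,R.from_euler('xyz',p['orientation']).as_matrix(),np.array(p['xyz'])
def ray(n,u,v):
    p,M,o=cam(n); xd=(u-p['cx'])/p['fx']; yd=(v-p['cy'])/p['fy']; x,y=xd,yd
    for _ in range(20):
        s=1+p['k1']*(x*x+y*y); x,y=xd/s,yd/s
    return o,M@np.array([x,y,1.0])
def at_z(n,u,v,z):
    o,d=ray(n,u,v); return o+d*(z-o[2])/d[2]
def at_d(n,u,v,D):
    o,d=ray(n,u,v); return o+d*D
def proj(n,P):
    p,M,o=cam(n); c=M.T@(np.array(P)-o); x,y=c[:2]/c[2]; s=1+p['k1']*(x*x+y*y)
    return np.array([p['fx']*x*s+p['cx'],p['fy']*y*s+p['cy']])
E
python3 - <<'E'
from h import *
ims=[]
np.set_printoptions(precision=4,suppress=True)
for n in ['scene','top']:
    a,d=manip.read_camera(n); np.savez(f'{n}0.npz',a=a,d=d)
    cv2.imwrite(f'pics/{n}0.png',cv2.resize(a[:,:,::-1],(768,576),interpolation=cv2.INTER_CUBIC))
    print(n,manip.camera_params(n))
    for t,z in [('tube_cap',None),('empty_mid',.018),('lane_mouth',.012),('bend_mid',.012),('lane_end',.012),('track',0),('beaker',0),('flask',0),('weigh_bottle',0)]:
        for r in manip.tip_of(n,t)[:3]:
            u,v=r['location'][0]*512,r['location'][1]*384
            print(t,round(r['conf'],2),round(u,1),round(v,1),'z:',at_z(n,u,v,.059 if z is None else z),'d:',at_d(n,u,v,d[int(v),int(u)]))
print(manip.sense())
E
```

```text
pics
scene {'fx': 363.13044185385814, 'fy': 363.13044185385814, 'cx': 261.037478307059, 'cy': 191.90008105250257, 'k1': 0.040355326011274624, 'xyz': array([0.0353, 0.8153, 0.8685]), 'orientation': array([-2.2635, -0.0199, -2.5584])}
tube_cap 0.59 315.2 148.4 z: [ 0.5304 -0.3674  0.059 ] d: [ 0.5461 -0.4048  0.0334]
tube_cap 0.57 289.3 166.2 z: [ 0.5551 -0.1982  0.059 ] d: [ 0.5541 -0.1962  0.0606]
tube_cap 0.53 294.4 152.5 z: [ 0.5856 -0.2921  0.059 ] d: [ 0.5801 -0.2811  0.0671]
empty_mid 0.69 325.3 170.0 z: [ 0.4508 -0.3093  0.018 ] d: [ 0.4443 -0.2919  0.0312]
empty_mid 0.32 230.9 257.9 z: [0.4892 0.2606 0.018 ] d: [0.4954 0.253  0.0064]
lane_mouth 0.95 284.2 205.2 z: [ 0.4813 -0.041   0.012 ] d: [ 0.4811 -0.0405  0.0125]
bend_mid 0.68 253.4 200.8 z: [0.5845 0.0015 0.012 ] d: [0.5844 0.0017 0.0122]
lane_end 0.58 228.0 257.8 z: [0.4998 0.2614 0.012 ] d: [0.5005 0.2605 0.0107]
track 0.73 295.3 207.2 z: [ 0.4494 -0.0665  0.    ] d: [ 0.4433 -0.0535  0.0128]
track 0.25 321.1 170.3 z: [ 0.4728 -0.3213  0.    ] d: [ 0.4574 -0.2813  0.0306]
beaker 0.57 181.3 289.3 z: [0.5454 0.417  0.   
[... 1353 characters left out ...]
.6805 -0.3533  0.    ] d: [ 0.6684 -0.3422  0.0458]
flask 0.79 353.6 159.4 z: [ 0.683 -0.351  0.   ] d: [ 0.6715 -0.3406  0.0434]
weigh_bottle 0.6 378.6 170.8 z: [ 0.6488 -0.43    0.    ] d: [ 0.6419 -0.4215  0.0288]
{'time': 1.0, 'joint_pos': array([-1.2685,  0.4936,  1.3455,  0.    ,  1.3025, -0.0955]), 'joint_velocities': array([ 0.0011,  0.0019, -0.0001,  0.0016, -0.002 , -0.    ]), 'joint_efforts': array([ -0.0005, -87.8716, -38.2251,   0.0706,   0.0439,  -0.0001]), 'tcp_pos': array([ 0.2421, -0.5762,  0.2139]), 'tcp_rot': array([-3.1416,  0.    , -1.173 ]), 'ft_force': array([-0.5416,  0.4991, -0.0466]), 'moment': array([ 0.0129, -0.0193, -0.0137]), 'gripper_width': 1.0039600126803032}
```

View pics/top0.png

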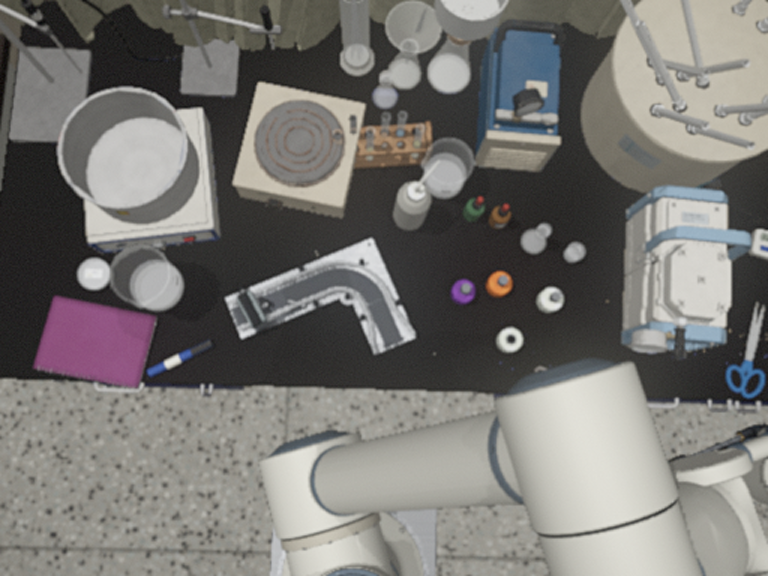

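View pics/scene0.png

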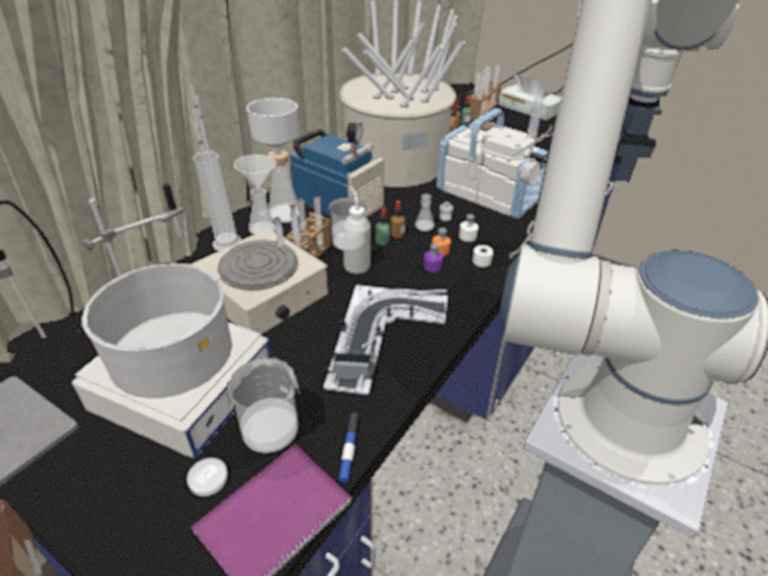

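Top view: white carrier with grey cap at about (550,298), empty one with dark bore at (510,340), orange at (499,284) and purple at (462,291) look-alikes. Track mouth edge runs from (380,352) to (413,335), outer corner (372,240), and the station is at the left end (250,308). In the scene view the carrier is at (469,230).

```bash
cat > fit.py <<'E'
from h import *
from scipy.optimize import least_squares
np.set_printoptions(precision=4,suppress=True)
# 1 camera masks -> fit deck outline (L silhouette)
L=np.array([[0,-.045],[.225,-.045],[.225,.28],[.135,.28],[.135,.045],[0,.045]])
def Tw(p,q):
    x,y,t=p; c,s=np.cos(t),np.sin(t); q=np.atleast_2d(q); return np.c_[x+c*q[:,0]-s*q[:,1],y+s*q[:,0]+c*q[:,1]]
if __name__=='__main__':
    from scipy.optimize import minimize
    for n in ['top','scene']:
        manip.read_camera(n)
        o=manip.outline_of(n,'track')[0]; m=o['mask']; a=np.load(f'{n}0.npz')['a']; np.save(f'm_{n}.npy',m)
        print(n,o['conf'],m.sum(),np.array(o['extent'])*[512,384,512,384])
        def poly(p):
            w=Tw(p,L); return np.array([proj(n,[*q,.012]) for q in w])
        def cost(p):
            im=np.zeros((384*4,512*4),np.uint8); cv2.fillPoly(im,[np.round(poly(p)*4+1.5).astype(np.int32)],1)
            im=cv2.resize(im.astype(np.float32),(512,384),interpolation=cv2.INTER_AREA); return np.abs(im-m).sum()
        best=minimize(cost,[.449,-.067,.4],method='Nelder-Mead',options=dict(initial_simplex=[[.449,-.067,.4],[.47,-.067,.4],[.449,-.05,.4],[.449,-.067,.5]],xatol=1e-4,fatol=.5))
        print(best.x,best.fun)
        np.save(f'fit_{n}.npy',best.x)
        c=(140,150,290,245) if n=='top' else (205,180,310,275)
        k=5; g=cv2.resize(a[c[1]:c[3],c[0]:c[2],::-1],None,fx=k,fy=k,interpolation=cv2.INTER_CUBIC)
        pp=((poly(best.x)-c[:2]+.5)*k).astype(np.int32); cv2.polylines(g,[pp],True,(0,0,255),1)
        cv2.imwrite(f'pics/track_{n}.png',g)
E
python3 fit.py
python3 - <<'E'
from h import *
import cv2
a=cv2.imread('pics/track_top.png');b=cv2.imread('pics/track_scene.png')
t=np.load('top0.npz')['a'][175:240,290:395,::-1]; t=cv2.resize(t,None,fx=4,fy=4,interpolation=cv2.INTER_CUBIC)
s=np.load('scene0.npz')['a'][130:185,270:340,::-1]; s=cv2.resize(s,None,fx=5,fy=5,interpolation=cv2.INTER_CUBIC)
def st(x,y):
    h=max(x.shape[0],y.shape[0]); f=lambda q:np.pad(q,((0,h-q.shape[0]),(0,0),(0,0))); return np.hstack([f(x),f(y)])
cv2.imwrite('pics/caps.png',st(t,s))
c=st(a,b); cv2.imwrite('pics/tr.png',c[:, :]if c.shape[1]<=800 else cv2.resize(c,(800,int(c.shape[0]*800/c.shape[1]))))
E
```

```text
top 0.68 4026 [148.7872 162.0864 272.6912 237.8112]
[ 0.4498 -0.0694  0.4351] 605.125
scene 0.79 2175 [216.1152 192.9984 297.7792 263.5008]
[ 0.4418 -0.0649  0.4283] 714.3125
```

View pics/track_top.png

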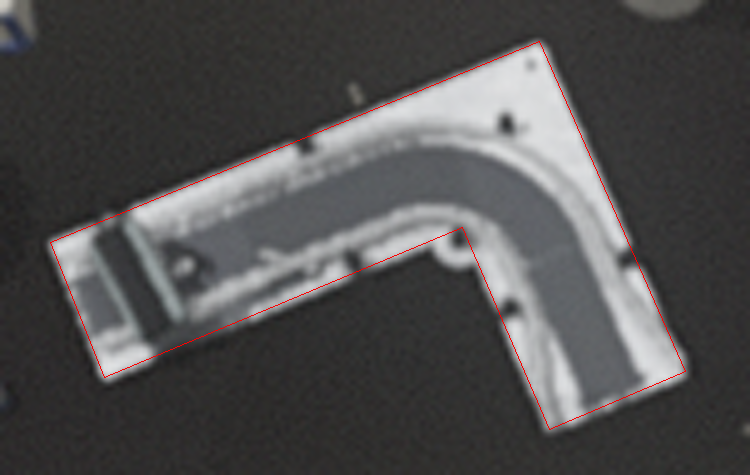

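View pics/track_scene.png

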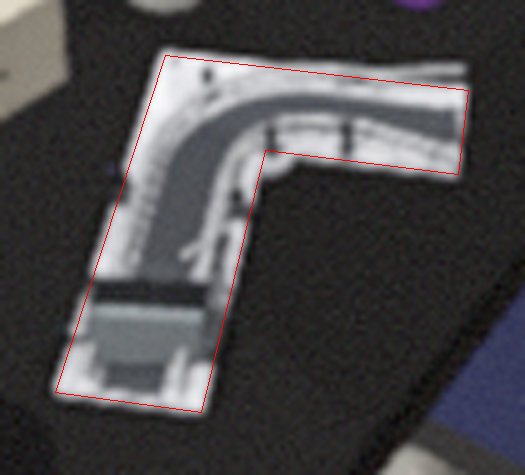

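View pics/caps.png

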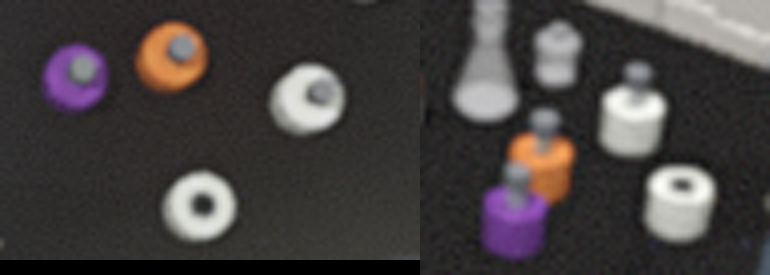

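The fit overlay lies on the deck in the top view to about 1 px (station dark/teal at (140,280), pawl near (270,255)). It is slightly off in the scene view. The caps crop puts the white carrier's cap at top (370.2,198) and scene (313.7,144.6). Next I refine both.

```bash
cat > fit2.py <<'E'
from fit import *
from scipy.ndimage import map_coordinates
def edges(n,p0):
    a=cv2.cvtColor(np.load(f'{n}0.npz')['a'],cv2.COLOR_RGB2GRAY).astype(float); o=cam(n)[2]; out=[]
    for i in range(6):
        A,B=L[i],L[(i+1)%6]; t=(B-A)/np.linalg.norm(B-A); nn=np.array([t[1],-t[0]])
        wa=Tw(p0,(A+B)/2)[0]; wn=Tw([0,0,p0[2]],nn)[0]; z=0. if (o[:2]-wa)@wn>0 else .012
        for s in np.arange(.01,np.linalg.norm(B-A)-.008,.004):
            ds=np.arange(-.012,.012,.0005); px=np.array([proj(n,[*Tw(p0,A+t*s+nn*d)[0],z]) for d in ds])
            v=map_coordinates(a,[px[:,1],px[:,0]],order=1)
            k=np.where((v[:-1]>=110)&(v[1:]<110))[0]
            if len(k): 
                w=Tw(p0,A+t*s+nn*(ds[k[-1]]+.00025))[0]; out.append((i,*w))
    return np.array(out)
for its in (['top'],['scene'],['top','scene']):
    p=np.load('fit_top.npy')
    for _ in range(3):
        E=np.vstack([edges(n,p) for n in its])
        def res(q):
            c,s=np.cos(q[2]),np.sin(q[2]); d=E[:,1:]-q[:2]; l=np.c_[c*d[:,0]+s*d[:,1],-s*d[:,0]+c*d[:,1]]
            i=E[:,0].astype(int); A=L[i]; B=L[(i+1)%6]; t=(B-A)/np.linalg.norm(B-A,axis=1)[:,None]
            return ((l-A)*np.c_[t[:,1],-t[:,0]]).sum(1)
        f=least_squares(res,p,loss='soft_l1',f_scale=.001); p=f.x
    r=res(p); print(its,p,len(r),'med by edge mm',[round(1e3*np.median(r[E[:,0]==i]),1) for i in range(6)])
    np.save('fit_'+'_'.join(its)+'2.npy',p)
print(at_z('top',370.2,198,.061),at_z('scene',313.7,144.6,.061))
o1,d1=ray('top',370.2,198);o2,d2=ray('scene',313.7,144.6)
k=np.linalg.lstsq(np.c_[d1,-d2],o2-o1,rcond=None)[0]; print('tri',o1+k[0]*d1,o2+k[1]*d2)
for n,box in (('top',(355,185,380,212)),('scene',(305,138,325,165))):
    manip.read_camera(n)
    for r in manip.outline_of(n,'tube_cap')[:4]: print(n,r['conf'],np.array(r['extent'])*[512,384,512,384])
E
python3 fit2.py
```

```text
Traceback (most recent call last):
  File "fit2.py", line 18, in <module>
    E=np.vstack([edges(n,p) for n in its])
                 ~~~~~^^^^^
  File "fit2.py", line 9, in edges
    ds=np.arange(-.012,.012,.0005); px=np.array([proj(n,[*Tw(p0,A+t*s+nn*d)[0],z]) for d in ds])
                                                 ~~~~^^^^^^^^^^^^^^^^^^^^^^^^^^^^^
  File "h.py", line 16, in proj
    p,M,o=cam(n); c=M.T@(np.array(P)-o); x,y=c[:2]/c[2]; s=1+p['k1']*(x*x+y*y)
          ~~~^^^
  File "h.py", line 5, in cam
    p=manip.camera_params(n); return p,R.from_euler('xyz',p['orientation']).as_matrix(),np.array(p['xyz'])
ValueError: time passes only in moves, steps and waits
```

```bash
sed -i 's/^def cam(n):/import functools\n@functools.cache\ndef cam(n):/' h.py; python3 fit2.py
```

```text
['top'] [ 0.4498 -0.0695  0.4324] 227 med by edge mm [np.float64(1.7), np.float64(0.8), np.float64(1.7), np.float64(1.2), np.float64(1.8), np.float64(2.0)]
['scene'] [ 0.4487 -0.0718  0.436 ] 222 med by edge mm [np.float64(1.2), np.float64(1.7), np.float64(1.3), np.float64(1.8), np.float64(1.2), np.float64(3.2)]
['top', 'scene'] [ 0.4494 -0.0708  0.4344] 449 med by edge mm [np.float64(1.2), np.float64(0.7), np.float64(1.3), np.float64(0.8), np.float64(1.8), np.float64(1.8)]
[ 0.5498 -0.3852  0.061 ] [ 0.5475 -0.3869  0.061 ]
tri [ 0.5496 -0.3849  0.0619] [ 0.547  -0.3858  0.0617]
top 0.65 [301.1072 181.2864 316.7232 202.5984]
top 0.53 [323.1744 181.7856 340.5824 195.4944]
scene 0.67 [212.6848 188.3136 298.9056 264.    ]
scene 0.65 [282.112  163.008  296.6016 179.7888]
scene 0.5 [292.1984 149.2992 299.3152 167.808 ]
scene 0.49 [309.6064 143.1936 313.8048 160.3968]
```

```bash
cat >> h.py <<'E'
TR=np.array([.4494,-.0708,.4344])
def t2w(x,y): c,s=np.cos(TR[2]),np.sin(TR[2]); return np.array([TR[0]+c*x-s*y,TR[1]+s*x+c*y])
def w2t(x,y): c,s=np.cos(TR[2]),np.sin(TR[2]); d=np.array([x,y])-TR[:2]; return np.array([c*d[0]+s*d[1],-s*d[0]+c*d[1]])
def shift(pos,yaw,tx,ty,tz,tyaw):
    d=np.array([tx,ty,tz])-pos; c,s=np.cos(yaw),np.sin(yaw)
    return np.round([100*(c*d[0]+s*d[1]),100*(s*d[0]-c*d[1]),-100*d[2],-np.degrees(tyaw-yaw)],2)
E
python3 - <<'E'
from h import *
print(shift(np.array([.2421,-.5762,.2139]),-1.173,.549,-.386,.12,-1.1364))
print('station/pawl track px', [w2t(*at_z('top',140+u/5-.5,150+v/5-.5,z)[:2]) for u,v,z in [(160,265,.066),(110,285,.066),(185,265,.03),(270,255,.018),(352,92,.02)]])
print('bottle',at_z('top',274,143,.05), 'empty',at_z('top',341,226.5,.036))
E
```

```text
[ -5.65 -35.66   9.39  -2.1 ]
station/pawl track px [array([0.17567246, 0.22154803]), array([0.17599441, 0.25271819]), array([0.17716797, 0.21007128]), array([0.16520816, 0.16105524]), array([0.23962611, 0.0765216 ])]
bottle [ 0.71263871 -0.09461114  0.05      ] empty [ 0.46432852 -0.30241155  0.036     ]
```

>>> {"method": "move_arm", "body": {"commands": [[[0,-4,0,0,0.5],[-1,-8,0,0,0.5],[-2,-12,0,0,0.5],[-3,-16,0,-2.1,0.5],[-4,-20,0,-2.1,0.5],[-5,-24,0,-2.1,0.5],[-5.6,-28,0,-2.1,0.5],[-5.6,-32,0,-2.1,0.5],[-5.6,-35.7,0,-2.1,0.5],[-5.6,-35.7,3,-2.1,0.5],[-5.6,-35.7,6,-2.1,0.5],[-5.6,-35.7,9,-2.1,0.5]]], "squeeze": 15}}

```text
time: 2.4
tcp_pos: [0.5504, -0.3858, 0.123]
tcp_rot: [-3.141, -0.001, -1.135]
ft_force: [-0.3, -1.3, -0.5]
gripper_width: 0.5
```

>>> {"method": "move_arm", "body": {"commands": [[[0,0.1,2,0,0.5],[0,0.1,4,0,0.5],[0,0.1,6,0,0.5],[0,0.1,7,0,0.5],[0,0.1,8,0,0.5],[0,0.1,8,0,0.1],[0,0.1,8,0,0.1],[0,0.1,8,0,0.1],[0,0.1,8,0,0.1],[0,0.1,8,0,0.1],[0,0.1,8,0,0.1],[0,0.1,8,0,0.1]]], "squeeze": 15}}

```text
time: 3.4
tcp_pos: [0.5491, -0.387, 0.0449]
tcp_rot: [-3.141, -0.001, -1.136]
ft_force: [-0.7, 1.7, 7.3]
gripper_width: 0.215
```

>>> {"method": "move_arm", "body": {"commands": [[[0,0,-0.2,0,0.1],[0,0,-0.5,0,0.1],[0,0,-2,0,0.1],[0,0,-4,0,0.1],[0,0,-6,0,0.1],[0,0,-8,0,0.1],[0,0,-10,0,0.1],[0,0,-10,0,0.1],[0,0,-10,0,0.1]]]}}

```text
time: 4.15
tcp_pos: [0.5489, -0.3869, 0.1445]
tcp_rot: [-3.141, -0.002, -1.136]
ft_force: [-0.1, 0.8, -3.8]
gripper_width: 0.209
```

Run:
```python
from h import *
s=manip.sense(); print(s['ft_force'],s['tcp_pos'])
a,d=manip.read_camera('scene'); cv2.imwrite('pics/held.png',cv2.resize(a[60:220,220:400,::-1],None,fx=4,fy=4,interpolation=cv2.INTER_CUBIC)[:600])
```

```text
[-0.06831814  0.84050257 -3.80611606] [ 0.54893586 -0.38692033  0.14451865]
```

View pics/held.png

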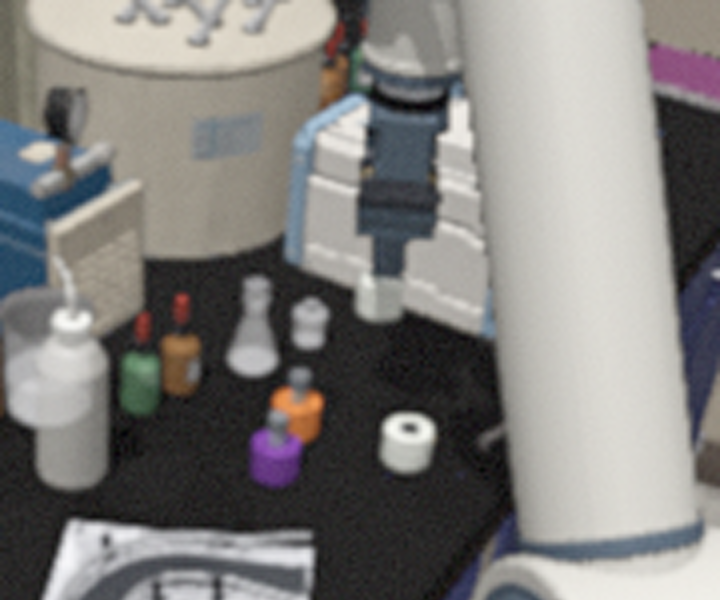

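The scene crop shows the white carrier hanging upright under the gripper at (378,295), with the empty carrier and look-alikes where they were. The weight of 3.8 N fits.

>>> {"method": "move_arm", "body": {"commands": [[[-1.5,-0.4,0,0,0.1],[-4.5,-1.1,0,0,0.1],[-8,-2,0,0,0.1],[-11.5,-2.9,0,0,0.1],[-15,-3.8,0,0,0.1],[-18.5,-4.7,0,0,0.1],[-22,-5.5,0,0,0.1],[-25.5,-6.4,0,0,0.1],[-28.5,-7.2,0,0,0.1],[-31,-7.8,0,0,0.1],[-32.4,-8.2,0,0,0.1],[-32.9,-8.3,0,0,0.1]]]}}

```text
time: 5.2
tcp_pos: [0.4838, -0.051, 0.1427]
tcp_rot: [3.139, 0.002, -1.135]
ft_force: [-0.6, -1.1, -2.8]
gripper_width: 0.207
```

>>> {"method": "move_arm", "body": {"commands": [[[0,0,2,0,0.1],[0,0,4,0,0.1],[0,0,6,0,0.1],[0,0,7,0,0.1],[0,0,7.5,0,0.1],[0,0,7.5,0,0.1],[0,0,7.5,0,0.1]]]}}

```text
time: 5.78
tcp_pos: [0.4854, -0.0536, 0.0688]
tcp_rot: [3.141, 0.0, -1.137]
ft_force: [0.6, 0.8, -2.6]
gripper_width: 0.211
```

Run:
```python
from h import *
s=manip.sense(); print(s['ft_force'],s['tcp_pos'],s['tcp_rot'],w2t(*s['tcp_pos'][:2]))
a,d=manip.read_camera('scene'); cv2.imwrite('pics/mouth.png',cv2.resize(a[130:250,200:350,::-1],None,fx=5,fy=5,interpolation=cv2.INTER_CUBIC))
```

```text
[ 0.58669465  0.80738003 -2.6083846 ] [ 0.48540158 -0.05359112  0.06876014] [ 3.14104573e+00  3.94959966e-04 -1.13664800e+00] [0.03990049 0.00045872]
```

View pics/mouth.png

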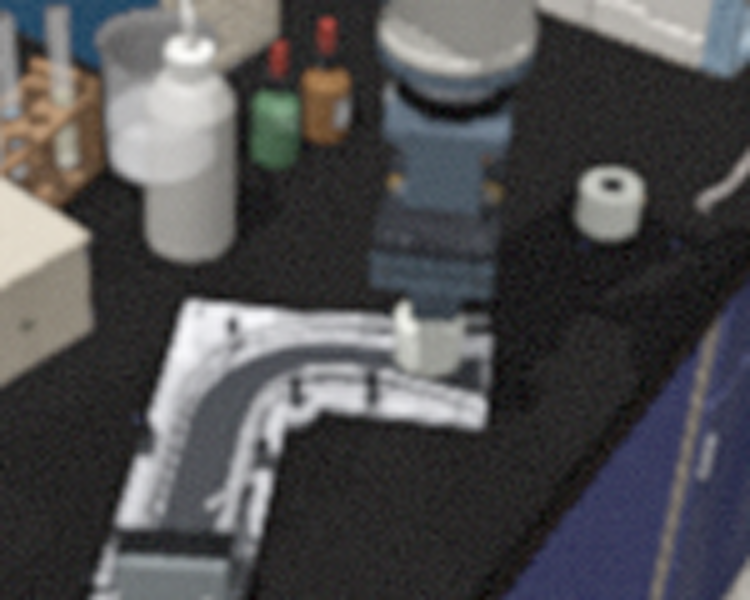

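The carrier hangs just above the mouth, between the flared rails at (430,340).

>>> {"method": "move_arm", "body": {"commands": [[[0,0,0.3,0,0.1],[0,0,0.6,0,0.1],[0,0,0.8,0,0.1],[0,0,0.9,0,0.1],[0,0,0.9,0,0.1],[0,0,0.9,0,0.1]]]}}

```text
time: 6.33
tcp_pos: [0.4855, -0.0533, 0.0599]
tcp_rot: [3.142, 0.0, -1.136]
ft_force: [0.1, -0.4, -3.8]
gripper_width: 0.212
```

>>> {"method": "move_arm", "body": {"commands": [[[0,0,0.1,0,0.1],[0,0,0.2,0,0.1],[0,0,0.2,0,0.1],[0,0,0.2,0,0.1]]]}}

```text
time: 6.67
tcp_pos: [0.4854, -0.0533, 0.0579]
tcp_rot: [3.141, 0.0, -1.136]
ft_force: [-0.9, 0.7, -2.9]
gripper_width: 0.209
```

>>> {"method": "move_arm", "body": {"commands": [[[0,0,0.1,0,0.1],[0,0,0.1,0,0.1],[0,0,0.1,0,0.1]]]}}

```text
time: 6.92
tcp_pos: [0.4855, -0.0533, 0.057]
tcp_rot: [-3.141, -0.0, -1.136]
ft_force: [-0.3, 0.1, 0.3]
gripper_width: 0.215
```

>>> {"method": "move_arm", "body": {"commands": [[[0,0,0,0,0.4],[0,0,0,0,0.4],[0,0,0,0,0.4],[0,0,-1,0,0.4],[0,0,-3,0,0.4],[0,0,-5,0,0.4],[0,2,-5,0,0.1],[0,5.5,-5,0,0],[0,5.5,-3,0,0],[0,5.5,0,0,0],[0,5.5,2,0,0],[0,5.5,2,0,0]]], "squeeze": 20}}

```text
time: 7.92
tcp_pos: [0.434, -0.0761, 0.0345]
tcp_rot: [3.139, 0.003, -1.137]
ft_force: [-0.5, 0.6, -0.5]
gripper_width: 0.011
```

Run:
```python
from h import *
s=manip.sense(); print(s['ft_force'],s['tcp_pos'],s['tcp_rot'],w2t(*s['tcp_pos'][:2]),s['gripper_width'])
for n in ('top','scene'):
    a,d=manip.read_camera(n); np.savez(n+'1.npz',a=a,d=d)
    for r in manip.tip_of(n,'tube_cap')[:5]:
        u,v=r['location'][0]*512,r['location'][1]*384; p=at_z(n,u,v,.071); print(n,r['conf'],p,w2t(*p[:2]))
a=np.load('scene1.npz')['a'][130:250,200:350,::-1]; b=np.load('top1.npz')['a'][140:250,140:300,::-1]
f=lambda q:cv2.resize(q,(400,300),interpolation=cv2.INTER_CUBIC)
cv2.imwrite('pics/rel.png',np.hstack([f(a),f(b)]))
```

```text
[-0.47362795  0.56982894 -0.45417239] [ 0.43401065 -0.07613627  0.03447684] [ 3.13862643e+00  2.74670526e-03 -1.13671063e+00] [-0.01620589  0.0016362 ] 0.01102077190748647
top 0.73 [ 0.56592998 -0.20283176  0.071     ] [ 0.05013929 -0.16881254]
top 0.49 [ 0.57001326 -0.28447476  0.071     ] [ 0.01948254 -0.24459128]
scene 0.7 [ 0.55332063 -0.18146355  0.071     ] [ 0.04769422 -0.1441221 ]
scene 0.45 [ 0.48669422 -0.06197044  0.071     ] [ 0.0375465  -0.00768638]
scene 0.4 [ 0.57820894 -0.25785704  0.071     ] [ 0.03811953 -0.22389502]
```

View pics/rel.png

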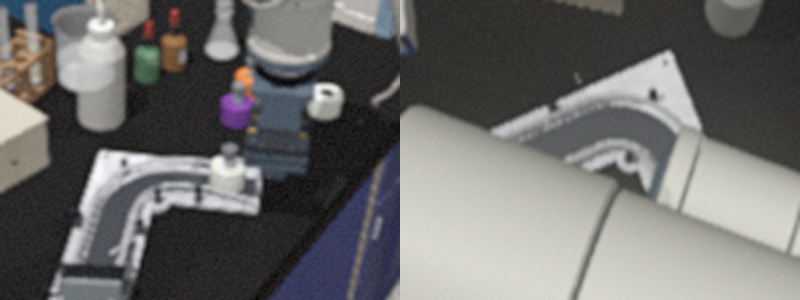

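The scene half shows the carrier standing upright in the mouth at (228,170), with the shut gripper behind it. The top view is blocked by the arm. Now I push.

>>> {"method": "move_arm", "body": {"commands": [[[0,-0.25,0,0,0],[0,-0.5,0,0,0],[0,-0.75,0,0,0],[0,-1,0,0,0],[0,-1.25,0,0,0],[0,-1.5,0,0,0],[0,-1.7,0,0,0],[0,-1.9,0,0,0],[0,-2.1,0,0,0],[0,-2.3,0,0,0],[0,-2.5,0,0,0],[0,-2.7,0,0,0]]]}}

```text
time: 9.12
tcp_pos: [0.4601, -0.065, 0.0369]
tcp_rot: [3.141, 0.0, -1.136]
ft_force: [-0.8, 0.1, 0.4]
gripper_width: 0.006
```

>>> {"method": "move_arm", "body": {"commands": [[[0,-0.25,0,0,0],[0,-0.5,0,0,0],[0,-0.75,0,0,0],[0,-1,0,0,0],[0,-1.25,0,0,0],[0,-1.5,0,0,0],[0,-1.75,0,0,0],[0,-2,0,0,0],[0,-2.25,0,0,0],[0,-2.5,0,0,0],[0,-2.75,0,0,0],[0,-3,0,0,0]]]}}

```text
time: 10.12
tcp_pos: [0.4875, -0.0524, 0.0369]
tcp_rot: [3.142, 0.0, -1.136]
ft_force: [-0.5, -0.2, -1.1]
gripper_width: 0.01
```

```bash
cat > loc.py <<'E'
from h import *
from scipy.optimize import least_squares
# puck pose in track frame from scene picture: fit the white-disc top + cap by silhouette template of puck (z .012-.048)
def loc(tag,guess,save=None):
    s=manip.sense(); a,d=manip.read_camera('scene'); np.savez(tag+'.npz',a=a,d=d)
    print('F',np.round(s['ft_force'],1),'tcp',np.round(s['tcp_pos'],4),'track',np.round(w2t(*s['tcp_pos'][:2]),4),'yaw-TR',round(s['tcp_rot'][2]-TR[2],3))
    # cap top: depth points with world z in 0.066..0.086 near guess
    P=[]
    for v in range(130,260):
        for u in range(200,330):
            if d[v,u]>0:
                p=at_d('scene',u,v,d[v,u])
                t=w2t(*p[:2])
                if np.hypot(*(t-guess))<.03 and p[2]>.02: P.append([*t,p[2],u,v])
    P=np.array(P)
    for lo,hi in((.068,.09),(.04,.053)):
        q=P[(P[:,2]>lo)&(P[:,2]<hi)]
        if len(q): print(lo,len(q),'mean',np.round(q.mean(0),4),'min',np.round(q.min(0)[:3],4),'max',np.round(q.max(0)[:3],4))
    g=np.array(guess)
    b=a[130:250,200:350,::-1]; cv2.imwrite(f'pics/{tag}.png',cv2.resize(b,None,fx=5,fy=5,interpolation=cv2.INTER_CUBIC))
E
python3 -c "
from loc import *
loc('p1',(.081,0))"
```

```text
F [-0.5 -0.2 -1.1] tcp [ 0.4875 -0.0524  0.0369] track [0.0423 0.0007] yaw-TR -1.571
0.068 8 mean [8.6000e-02 5.5000e-03 7.5700e-02 2.7275e+02 1.8850e+02] min [ 0.0843 -0.0025  0.0682] max [0.0888 0.0102 0.0811]
0.04 71 mean [8.100000e-02 1.160000e-02 4.710000e-02 2.736338e+02 1.960845e+02] min [ 0.0551 -0.0129  0.0404] max [0.1019 0.0256 0.0515]
```

View pics/p1.png

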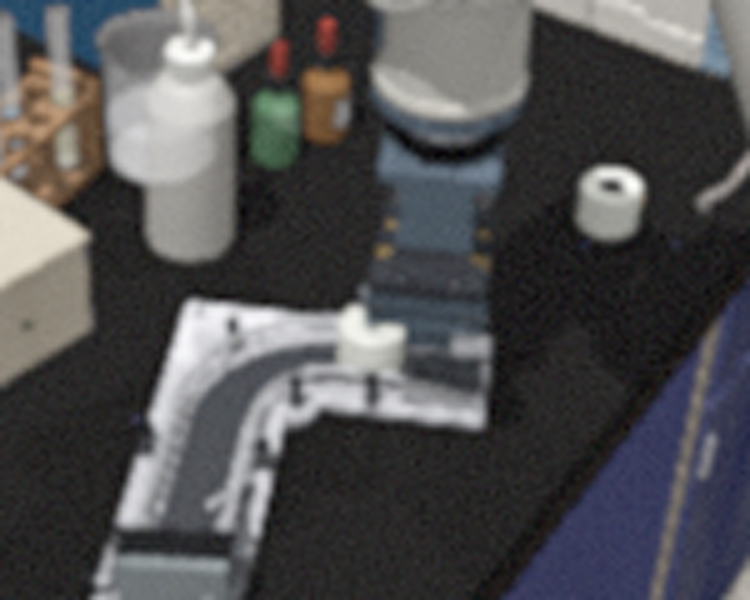

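The crop shows the puck upright between the rails at (370,340). The cap is hidden by the gripper body. The visible front edge agrees with a puck-to-tool offset of 39 mm.

>>> {"method": "move_arm", "body": {"commands": [[[0,-0.25,0,0,0],[0,-0.5,0,0,0],[0,-0.75,0,0,0],[0.02,-1,0,0,0],[0.03,-1.25,0,0,0],[0.05,-1.5,0,0,0],[0.05,-1.75,0,0,0],[0.05,-1.9,0,0,0]]]}}

```text
time: 10.83
tcp_pos: [0.5051, -0.0448, 0.0369]
tcp_rot: [-3.141, -0.0, -1.136]
ft_force: [-1.7, -0.2, 0.4]
gripper_width: 0.006
```

```bash
python3 -c "
import numpy as np
def T(f): return np.array([.08*np.sin(f)-.039*np.cos(f), .08-.08*np.cos(f)-.039*np.sin(f)])
for k in range(1,13):
    f=np.radians(2.5*k); d=(T(f)-T(0))*100; print([round(-d[1],2),round(-d[0],2),0,-2.5*k,0],end=', ')
"
```

```text
[np.float64(0.16), np.float64(-0.35), 0, -2.5, 0], [np.float64(0.31), np.float64(-0.71), 0, -5.0, 0], [np.float64(0.44), np.float64(-1.08), 0, -7.5, 0], [np.float64(0.56), np.float64(-1.45), 0, -10.0, 0], [np.float64(0.65), np.float64(-1.82), 0, -12.5, 0], [np.float64(0.74), np.float64(-2.2), 0, -15.0, 0], [np.float64(0.8), np.float64(-2.59), 0, -17.5, 0], [np.float64(0.85), np.float64(-2.97), 0, -20.0, 0], [np.float64(0.88), np.float64(-3.36), 0, -22.5, 0], [np.float64(0.9), np.float64(-3.75), 0, -25.0, 0], [np.float64(0.9), np.float64(-4.13), 0, -27.5, 0], [np.float64(0.88), np.float64(-4.52), 0, -30.0, 0],
```

>>> {"method": "move_arm", "body": {"commands": [[[0.16,-0.35,0,-2.5,0],[0.31,-0.71,0,-5,0],[0.44,-1.08,0,-7.5,0],[0.56,-1.45,0,-10,0],[0.65,-1.82,0,-12.5,0],[0.74,-2.2,0,-15,0],[0.8,-2.59,0,-17.5,0],[0.85,-2.97,0,-20,0],[0.88,-3.36,0,-22.5,0],[0.9,-3.75,0,-25,0],[0.9,-4.13,0,-27.5,0],[0.88,-4.52,0,-30,0]]]}}

```text
time: 11.83
tcp_pos: [0.5496, -0.0338, 0.0369]
tcp_rot: [3.142, 0.0, -0.611]
ft_force: [-0.6, -1.8, -0.1]
gripper_width: 0.004
```

```bash
python3 -c "
from loc import *
loc('p2',(.14,.0107))"
```

```text
F [-0.6 -1.8 -0.1] tcp [ 0.5496 -0.0338  0.0369] track [ 0.1065 -0.0087] yaw-TR -1.045
0.068 49 mean [1.311000e-01 1.170000e-02 7.730000e-02 2.596122e+02 1.878367e+02] min [ 0.1122 -0.0087  0.068 ] max [0.1472 0.0254 0.0895]
0.04 88 mean [1.364000e-01 1.850000e-02 4.740000e-02 2.576705e+02 1.955114e+02] min [ 0.1118 -0.0069  0.0403] max [0.1602 0.0375 0.053 ]
```

View pics/p2.png

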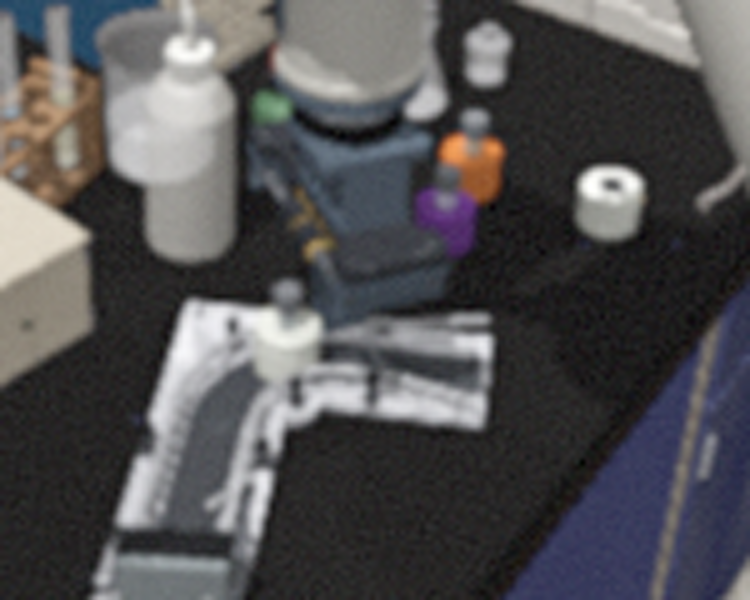

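The carrier is upright in the bend (cap at (287,292), puck at (288,342)) and contact forces are about 2 N. I continue round.

>>> {"method": "move_arm", "body": {"commands": [[[0.16,-0.35,0,-2.5,0],[0.31,-0.71,0,-5,0],[0.44,-1.08,0,-7.5,0],[0.56,-1.45,0,-10,0],[0.65,-1.82,0,-12.5,0],[0.74,-2.2,0,-15,0],[0.8,-2.59,0,-17.5,0],[0.85,-2.97,0,-20,0],[0.88,-3.36,0,-22.5,0],[0.9,-3.75,0,-25,0],[0.9,-4.13,0,-27.5,0],[0.88,-4.52,0,-30,0]]]}}

```text
time: 12.88
tcp_pos: [0.5828, -0.002, 0.0369]
tcp_rot: [3.142, -0.0, -0.088]
ft_force: [0.6, -0.8, -0.3]
gripper_width: 0.006
```

>>> {"method": "move_arm", "body": {"commands": [[[0.16,-0.35,0,-2.5,0],[0.31,-0.71,0,-5,0],[0.44,-1.08,0,-7.5,0],[0.56,-1.45,0,-10,0],[0.65,-1.82,0,-12.5,0],[0.74,-2.2,0,-15,0],[0.8,-2.59,0,-17.5,0],[0.85,-2.97,0,-20,0],[0.88,-3.36,0,-22.5,0],[0.9,-3.75,0,-25,0],[0.9,-4.13,0,-27.5,0],[0.88,-4.52,0,-30,0]]]}}

```text
time: 13.88
tcp_pos: [0.5957, 0.0423, 0.0369]
tcp_rot: [3.141, -0.0, 0.435]
ft_force: [1.1, -1.3, 0.5]
gripper_width: 0.002
```

```bash
python3 -c "
from loc import *
loc('p3',(.18,.08))"
```

```text
F [ 1.1 -1.3  0.5] tcp [0.5957 0.0423 0.0369] track [0.1803 0.0411] yaw-TR 0.001
0.068 68 mean [1.772000e-01 7.110000e-02 7.860000e-02 2.433088e+02 1.970735e+02] min [0.1667 0.0522 0.0682] max [0.1916 0.0922 0.0895]
0.04 94 mean [1.767000e-01 8.700000e-02 4.760000e-02 2.426915e+02 2.071277e+02] min [0.1555 0.0564 0.0411] max [0.1997 0.1056 0.0516]
```

>>> {"method": "move_arm", "body": {"commands": [[[0,-0.3,0,0,0],[0,-0.6,0,0,0],[0,-0.9,0,0,0],[0,-1.2,0,0,0],[0,-1.5,0,0,0],[0,-1.8,0,0,0],[0,-2.1,0,0,0],[0,-2.4,0,0,0],[0,-2.7,0,0,0],[0,-3,0,0,0],[0,-3.3,0,0,0],[0,-3.6,0,0,0]]]}}

```text
time: 14.93
tcp_pos: [0.5801, 0.0752, 0.0369]
tcp_rot: [-3.142, 0.0, 0.434]
ft_force: [1.5, -1.0, -0.3]
gripper_width: 0.006
```

>>> {"method": "move_arm", "body": {"commands": [[[0,-0.3,0,0,0],[0,-0.6,0,0,0],[0,-0.9,0,0,0],[0,-1.2,0,0,0],[0,-1.5,0,0,0],[0,-1.7,0,0,0],[0,-1.7,0,0,0],[0,-1.5,0.2,0,0],[0,-1.5,0.5,0,0],[0,-1.5,0.8,0,0],[0,-1.5,1.1,0,0],[0,-1.5,1.1,0,0]]]}}

```text
time: 15.93
tcp_pos: [0.5735, 0.0884, 0.0251]
tcp_rot: [-3.141, 0.001, 0.434]
ft_force: [-0.2, -0.1, -0.8]
gripper_width: 0.007
```

```bash
python3 -c "
from loc import *
loc('p4',(.18,.133))"
```

```text
F [-0.2 -0.1 -0.8] tcp [0.5735 0.0884 0.0251] track [0.1796 0.0922] yaw-TR -0.0
0.068 74 mean [1.764000e-01 1.247000e-01 7.730000e-02 2.404730e+02 2.080135e+02] min [0.1637 0.104  0.0684] max [0.1879 0.1489 0.0887]
0.04 108 mean [1.757000e-01 1.417000e-01 4.740000e-02 2.398426e+02 2.183333e+02] min [0.1551 0.1081 0.0404] max [0.2002 0.1613 0.0526]
```

View pics/p4.png

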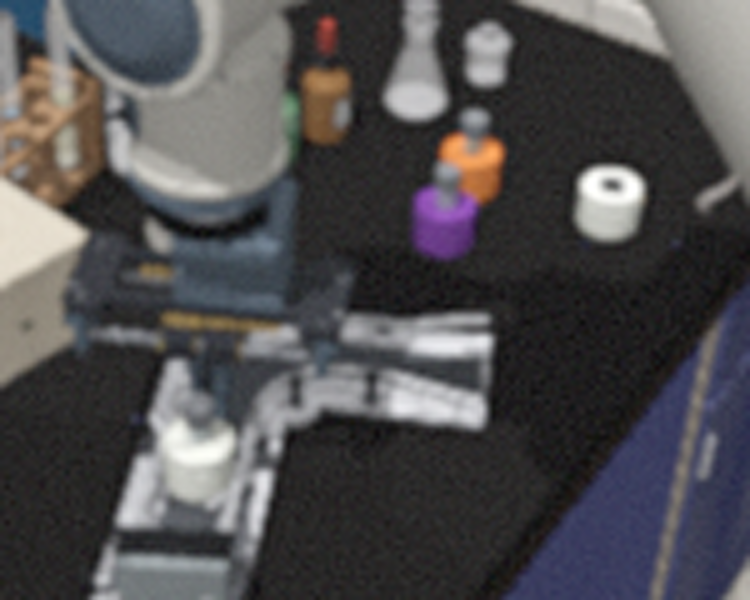

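The carrier is upright in the second straight at (198,455), station ahead at (175,560), with the finger about 2 mm behind it. Before pushing on I check that the gripper body clears the hotplate.

Run:
```python
from h import *
for n in('top','scene'):
    d=np.load(n+'0.npz')['d']
    out=[]
    for v in range(90,300,1):
        for u in range(140,320,1):
            if d[v,u]>0:
                p=at_d(n,u,v,d[v,u]); t=w2t(*p[:2])
                if .07<t[0]<.34 and .05<t[1]<.26 and p[2]>.055: out.append([*t,p[2]])
    o=np.array(out); 
    for x in np.arange(.07,.34,.03):
        q=o[(o[:,0]>=x)&(o[:,0]<x+.03)] if len(o) else o
        if len(q): print(n,round(x,2),len(q),q.max(0).round(3),q.min(0).round(3))
```

```text
top 0.13 70 [0.16  0.252 0.071] [0.14  0.219 0.055]
top 0.16 105 [0.19  0.254 0.073] [0.16  0.22  0.055]
top 0.19 67 [0.212 0.256 0.07 ] [0.19  0.224 0.055]
top 0.31 41 [0.34  0.072 0.101] [0.322 0.05  0.055]
scene 0.13 67 [0.16  0.255 0.069] [0.136 0.221 0.055]
scene 0.16 81 [0.19  0.26  0.069] [0.16  0.232 0.055]
scene 0.19 48 [0.21  0.258 0.068] [0.19  0.226 0.055]
scene 0.31 69 [0.34  0.073 0.099] [0.324 0.05  0.056]
```

>>> {"method": "move_arm", "body": {"commands": [[[0,-0.2,0,0,0],[0,-0.4,0,0,0],[0,-0.6,0,0,0],[0,-0.8,0,0,0],[0,-1,0,0,0],[0,-1.2,0,0,0],[0,-1.4,0,0,0],[0,-1.6,0,0,0],[0,-1.8,0,0,0]]]}}

```text
time: 16.73
tcp_pos: [0.5664, 0.105, 0.026]
tcp_rot: [3.141, -0.0, 0.434]
ft_force: [0.5, -0.7, 0.2]
gripper_width: 0.004
```

>>> {"method": "move_arm", "body": {"commands": [[[0,-0.15,0,0,0],[0,-0.3,0,0,0],[0,-0.45,0,0,0],[0,-0.6,0,0,0],[0,-0.75,0,0,0],[0,-0.9,0,0,0]]]}}

```text
time: 17.23
tcp_pos: [0.5626, 0.1131, 0.026]
tcp_rot: [3.142, -0.0, 0.434]
ft_force: [2.5, -1.5, 0.6]
gripper_width: 0.005
```

>>> {"method": "move_arm", "body": {"commands": [[[0,-0.15,0,0,0],[0,-0.3,0,0,0],[0,-0.45,0,0,0],[0,-0.6,0,0,0]]]}}

```text
time: 17.57
tcp_pos: [0.56, 0.1186, 0.0259]
tcp_rot: [-3.142, 0.0, 0.434]
ft_force: [1.4, -1.3, 0.8]
gripper_width: 0.008
```

>>> {"method": "move_arm", "body": {"commands": [[[0,-0.1,0,0,0],[0,-0.2,0,0,0],[0,-0.3,0,0,0],[0,-0.4,0,0,0],[0,-0.5,0,0,0]]]}}

```text
time: 17.98
tcp_pos: [0.5579, 0.1231, 0.0259]
tcp_rot: [-3.142, 0.0, 0.434]
ft_force: [2.0, -1.3, 0.2]
gripper_width: 0.005
```

>>> {"method": "move_arm", "body": {"commands": [[[0,-0.1,0,0,0],[0,-0.2,0,0,0],[0,-0.3,0,0,0],[0,-0.4,0,0,0]]]}}

```text
time: 18.32
tcp_pos: [0.5562, 0.1267, 0.0259]
tcp_rot: [-3.142, 0.0, 0.434]
ft_force: [1.3, -1.2, 1.0]
gripper_width: 0.005
```

>>> {"method": "move_arm", "body": {"commands": [[[0,-0.1,0,0,0],[0,-0.2,0,0,0],[0,-0.3,0,0,0],[0,-0.4,0,0,0]]]}}

```text
time: 18.65
tcp_pos: [0.5545, 0.1303, 0.0259]
tcp_rot: [-3.142, 0.0, 0.434]
ft_force: [1.3, -1.5, 0.2]
gripper_width: 0.006
```

>>> {"method": "move_arm", "body": {"commands": [[[0,-0.1,0,0,0],[0,-0.2,0,0,0],[0,-0.3,0,0,0],[0,-0.4,0,0,0]]]}}

```text
time: 18.98
tcp_pos: [0.553, 0.1339, 0.0259]
tcp_rot: [3.141, -0.0, 0.434]
ft_force: [2.4, -1.8, 0.6]
gripper_width: 0.007
```

>>> {"method": "move_arm", "body": {"commands": [[[0,-0.1,0,0,0],[0,-0.2,0,0,0],[0,-0.3,0,0,0]]]}}

```text
time: 19.23
tcp_pos: [0.5517, 0.1367, 0.026]
tcp_rot: [3.141, -0.0, 0.434]
ft_force: [3.1, -3.3, 0.8]
gripper_width: 0.008
```

>>> {"method": "move_arm", "body": {"commands": [[[0,-0.1,0,0,0],[0,-0.2,0,0,0],[0,-0.3,0,0,0]]]}}

```text
time: 19.48
tcp_pos: [0.5504, 0.1393, 0.0259]
tcp_rot: [3.141, -0.0, 0.435]
ft_force: [3.0, -4.7, 0.7]
gripper_width: 0.005
```

>>> {"method": "move_arm", "body": {"commands": [[[0,-0.1,0,0,0],[0,-0.2,0,0,0],[0,-0.2,0,0,0]]]}}

```text
time: 19.73
tcp_pos: [0.5495, 0.1412, 0.0259]
tcp_rot: [3.141, -0.0, 0.435]
ft_force: [2.3, -3.9, -0.7]
gripper_width: 0.007
```

>>> {"method": "move_arm", "body": {"commands": [[[0,-0.1,0,0,0],[0,-0.1,0,0,0]]]}}

```text
time: 19.9
tcp_pos: [0.5492, 0.142, 0.026]
tcp_rot: [3.141, -0.0, 0.435]
ft_force: [2.7, -4.9, 0.2]
gripper_width: 0.004
```

Run:
```python
from h import *
a,d=manip.read_camera('top'); 
b,_=manip.read_camera('scene')
f=lambda q:cv2.resize(q[:,:,::-1],(400,400),interpolation=cv2.INTER_CUBIC)
cv2.imwrite('pics/st.png',np.hstack([f(b[190:270,205:285]),f(a[150:230,140:220])]))
s=manip.sense(); print(w2t(*s['tcp_pos'][:2]),s['ft_force'])
```

```text
[0.18008643 0.15106753] [ 3.9618524  -4.19489576  0.40404652]
```

>>> {"method": "move_arm", "body": {"commands": [[[0,-0.05,0,0,0],[0,-0.1,0,0,0],[0,-0.1,0,0,0],[0,-0.1,0,0,0]]]}}

```text
time: 20.33
tcp_pos: [0.5488, 0.1429, 0.026]
tcp_rot: [3.141, -0.0, 0.434]
ft_force: [3.0, -4.8, -0.4]
gripper_width: 0.004
```

>>> {"method": "move_arm", "body": {"commands": [[[0,0.1,0,0,0],[0,0.2,0,0,0],[0,0.2,0,0,0]]]}}

```text
time: 20.58
tcp_pos: [0.5494, 0.141, 0.0259]
tcp_rot: [-3.141, 0.0, 0.434]
ft_force: [2.0, -3.8, 1.5]
gripper_width: 0.002
```

>>> {"method": "move_arm", "body": {"commands": [[[0,0.1,0,0,0],[0,0.2,0,0,0],[0,0.2,0,0,0]]]}}

```text
time: 20.83
tcp_pos: [0.5504, 0.1392, 0.0259]
tcp_rot: [-3.142, 0.0, 0.434]
ft_force: [1.2, -2.6, 0.9]
gripper_width: 0.004
```

Force still follows after 4 mm of retreat, so the pawl has not caught yet. I push further in small steps.

>>> {"method": "move_arm", "body": {"commands": [[[0,-0.1,0,0,0],[0,-0.2,0,0,0],[0,-0.3,0,0,0],[0,-0.4,0,0,0],[0,-0.5,0,0,0],[0,-0.5,0,0,0]]]}}

```text
time: 21.33
tcp_pos: [0.5486, 0.1437, 0.026]
tcp_rot: [3.141, -0.0, 0.435]
ft_force: [3.9, -6.2, 0.2]
gripper_width: 0.006
```

>>> {"method": "move_arm", "body": {"commands": [[[0,-0.05,0,0,0],[0,-0.1,0,0,0],[0,-0.1,0,0,0]]]}}

```text
time: 21.58
tcp_pos: [0.5489, 0.1442, 0.0262]
tcp_rot: [3.14, -0.001, 0.435]
ft_force: [6.1, -10.5, 0.5]
gripper_width: 0.007
```

>>> {"method": "move_arm", "body": {"commands": [[[0,0.1,0,0,0],[0,0.2,0,0,0],[0,0.3,0,0,0],[0,0.4,0,0,0],[0,0.4,0,0,0]]]}}

```text
time: 22.0
tcp_pos: [0.5496, 0.141, 0.0259]
tcp_rot: [3.142, -0.0, 0.434]
ft_force: [2.7, -4.6, 1.4]
gripper_width: 0.005
```

At 12 N it met the solid stop (tool y 0.153), so the plunger was 13 mm in and past the snap point. If the pawl caught, contact should vanish at tool y of about 0.145 to 0.147.

>>> {"method": "move_arm", "body": {"commands": [[[0,0.1,0,0,0],[0,0.2,0,0,0],[0,0.3,0,0,0],[0,0.4,0,0,0],[0,0.4,0,0,0]]]}}

```text
time: 22.42
tcp_pos: [0.5512, 0.1374, 0.0259]
tcp_rot: [-3.141, 0.0, 0.434]
ft_force: [0.9, -2.2, 0.2]
gripper_width: 0.005
```

>>> {"method": "move_arm", "body": {"commands": [[[0,0.1,0,0,0],[0,0.2,0,0,0],[0,0.2,0,0,0],[0,0.2,0,0,0]]]}}

```text
time: 22.75
tcp_pos: [0.5519, 0.1357, 0.0259]
tcp_rot: [-3.141, 0.0, 0.434]
ft_force: [0.0, -0.3, -0.1]
gripper_width: 0.003
```

Run:
```python
from h import *
s=manip.sense(); print(w2t(*s['tcp_pos'][:2]),s['ft_force'],s['moment'])
```

```text
[0.17988274 0.14420906] [ 0.02473132 -0.27256791 -0.06579353] [ 0.0227303  -0.09794702 -0.00485316]
```

>>> {"method": "move_arm", "body": {"commands": [[[0,0.5,0,0,0],[0,1.5,0,0,0],[0,2.5,0,0,0],[0,2.5,-3,0,0],[0,2.5,-6,0,0],[0,2.5,-10,0,0],[-2,6,-13,0,0],[-4,10,-15,0,0],[-6,14,-15,0,0],[-8,18,-15,0,0],[-8,21,-15,0,0],[-8,21,-15,0,0]]]}}

```text
time: 23.75
tcp_pos: [0.569, -0.0952, 0.1766]
tcp_rot: [3.139, -0.001, 0.431]
ft_force: [-0.5, -0.0, -0.6]
gripper_width: 0.008
```

Run:
```python
from h import *
a,d=manip.read_camera('top'); b,e=manip.read_camera('scene')
f=lambda q:cv2.resize(q[:,:,::-1],(400,400),interpolation=cv2.INTER_CUBIC)
cv2.imwrite('pics/fin.png',np.hstack([f(b[190:270,205:285]),f(a[150:230,140:220])]))
for n in('scene','top'):
    for t,z in(('tube_cap',.071),('pawl',.018),('empty_mid',.018)):
        for r in manip.tip_of(n,t)[:4]:
            p=at_z(n,r['location'][0]*512,r['location'][1]*384,z); print(n,t,round(r['conf'],2),p.round(4),w2t(*p[:2]).round(4))
for n,D in(('top',d),('scene',e)):
    P=[]
    for v in range(150,270):
        for u in range(140,290):
            if D[v,u]>0:
                p=at_d(n,u,v,D[v,u]); t=w2t(*p[:2])
                if np.hypot(t[0]-.18,t[1]-.185)<.032: P.append([*t,p[2]])
    P=np.array(P)
    for lo,hi in((.068,.09),(.044,.052)):
        q=P[(P[:,2]>lo)&(P[:,2]<hi)]
        if len(q): print(n,lo,len(q),q.mean(0).round(4),q.min(0).round(4),q.max(0).round(4))
```

```text
scene tube_cap 0.73 [0.5318 0.1788 0.071 ] [0.1798 0.1918]
scene tube_cap 0.72 [ 0.608  -0.3249  0.071 ] [ 0.0369 -0.2973]
scene tube_cap 0.48 [ 0.5813 -0.2564  0.071 ] [ 0.0415 -0.2238]
scene tube_cap 0.44 [ 0.5388 -0.1775  0.071 ] [ 0.0362 -0.1344]Traceback (most recent call last):
  File "<stdin>", line 7, in <module>
ValueError: it knows: beaker, bend_mid, empty_mid, flask, lane_end, lane_mouth, track, tube_cap, weigh_bottle
```

View pics/fin.png

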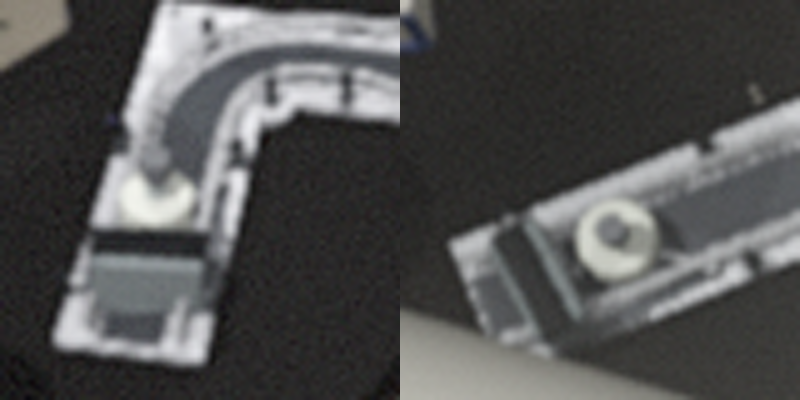

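Both halves show the carrier upright against the station (top half: puck at (617,240)). The pawl tip is at (675,258), its original closed place, just behind it. I measure the carrier's y to tell caught (about 0.185) from plunger-out (about 0.179).

Run:
```python
from h import *
a,_=manip.read_camera('top'); b,_=manip.read_camera('scene')
def puck(n,im,guess):
    # bright top disc of puck: pixels nearest white inside predicted disc neighbourhood, on plane z=.048
    ys,xs=np.mgrid[150:270,140:290]; k=[]
    for v,u in zip(ys.ravel(),xs.ravel()):
        c=im[v,u].astype(int); t=w2t(*at_z(n,u,v,.048)[:2])
        if np.hypot(*(t-guess))<.034: k.append([*t,c.min(),c[0]-c[2]])
    return np.array(k)
q=puck('top',a,(.18,.186)); w=q[(q[:,2]>185)]; print(len(w),w.mean(0),w.min(0),w.max(0))
w=q[(q[:,2]>150)&(q[:,3]>8)]; print(len(w),w.mean(0),w.min(0),w.max(0))
for n,u,v in(('top',182.9,197.5),('top',182.6,196.0)): print(w2t(*at_z(n,u,v,.048)[:2]),w2t(*at_z(n,u,v,.075)[:2]))
for n in('top','scene'):
    for t,z in(('tube_cap',.071),('empty_mid',.018),('flask',0),('weigh_bottle',0),('beaker',0)):
        for r in manip.tip_of(n,t)[:1 if z<.05 else 3]:
            p=at_z(n,r['location'][0]*512,r['location'][1]*384,z); print(n,t,round(r['conf'],2),p.round(4),w2t(*p[:2]).round(4))
```

```text
74 [1.86379366e-01 1.90898029e-01 1.94851351e+02 4.91891892e+00] [ 1.61189181e-01  1.67011570e-01  1.86000000e+02 -3.00000000e+00] [  0.21217468   0.2065589  205.           7.        ]<stdin>:11: RuntimeWarning: Mean of empty slice.
  ret = um.true_divide(
Traceback (most recent call last):
ValueError: zero-size array to reduction operation minimum which has no identity
```

>>> {"method": "move_arm", "body": {"commands": [[[0,-4,0,0,0],[2,-7,0,0,0],[4,-11,0,0,0],[6,-15,0,0,0],[8,-18.5,0,0,0],[8,-18.5,4,0,0],[8,-18.5,8,0,0],[8,-18.5,12,0,0],[8,-18.5,14,0,0],[8,-18.5,15,0,0],[8,-18.5,15,0,0]]]}}

```text
time: 24.92
tcp_pos: [0.561, 0.1138, 0.0242]
tcp_rot: [-3.14, 0.003, 0.436]
ft_force: [-0.4, -0.6, 0.1]
gripper_width: 0.003
```

>>> {"method": "move_arm", "body": {"commands": [[[0,-0.4,0,0,0],[0,-0.8,0,0,0],[0,-1.2,0,0,0],[0,-1.5,0,0,0],[0,-1.8,0,0,0],[0,-2,0,0,0],[0,-2.1,0,0,0],[0,-2.2,0,0,0],[0,-2.3,0,0,0],[0,-2.3,0,0,0]]]}}

```text
time: 25.75
tcp_pos: [0.5529, 0.1339, 0.0259]
tcp_rot: [-3.142, 0.0, 0.434]
ft_force: [0.5, -0.3, 0.0]
gripper_width: 0.002
```

Run:
```python
from h import *
s=manip.sense(); print(w2t(*s['tcp_pos'][:2]),s['ft_force'])
```

```text
[0.18003169 0.14217966] [ 0.54542968 -0.25641031  0.02259936]
```

There is no contact at tool y 0.142, where an uncaught carrier would already push back, so it is held by the pawl. I back off and hand in.

>>> {"method": "move_arm", "body": {"commands": [[[0,0.5,0,0,0],[0,1.5,0,0,0],[0,2.5,0,0,0],[0,2.5,-3,0,0],[0,2.5,-6,0,0],[0,2.5,-10,0,0],[0,4,-13,0,0],[0,6,-15,0,0],[0,6,-15,0,0],[0,6,-15,0,0]]]}}

```text
time: 26.58
tcp_pos: [0.5793, 0.0779, 0.1769]
tcp_rot: [3.141, -0.002, 0.432]
ft_force: [-0.8, 0.8, -1.0]
gripper_width: 0.004
```

Run:
```python
from h import *
b,_=manip.read_camera('scene')
for t,z in(('tube_cap',.071),('empty_mid',.018)):
    for r in manip.tip_of('scene',t)[:1]:
        p=at_z('scene',r['location'][0]*512,r['location'][1]*384,z); print(t,round(r['conf'],2),p.round(4),w2t(*p[:2]).round(4))
print(manip.close_job())
```

```text
tube_cap 0.61 [ 0.5793 -0.2647  0.071 ] [ 0.0362 -0.2306]
empty_mid 0.65 [ 0.4652 -0.3099  0.018 ] [-0.0863 -0.2236]
the job is handed in; nothing more can be done
None
```

I picked the white carrier up by its cap and stood it upright in the track mouth. With shut fingers I pushed it round the bend and against the plunger, then let go and handed the job in at about 26.7 s.

**Last checks that agreed**
- **Force:** the push on the plunger met the solid stop, peaking at about 12 N, which is under the 15 N limit but close to it. An earlier push may already have closed the pawl, as I misread where the stop was.
- **Release:** contact faded about 9 mm back from the stop. On re-approach I felt none at tool y 0.142, where a carrier that had not been caught would have pushed back.
- **Pictures:** the carrier stands upright at track y of about 0.187. The pawl tip is back where it was at the start, just behind the carrier.

**Checks that failed or disagreed**
- The networks cannot find the pawl or the plunger, so the plunger's position was never measured directly.
- The last network detection of `tube_cap` landed on one of the coloured look-alikes instead of the carrier. An earlier one put the cap at track (0.180, 0.192).
- The force at which contact faded suggests the plunger rests a little below its stated 6 to 8 mm, at roughly 4 to 6 mm. The margin over the required 4.5 mm is therefore uncertain.
- For the empty carrier, the last reading was about 9 mm from the first top-view one but within about 15 mm of the first scene-view one. I take that as detection noise, since I never touched it.
- The final script that would have re-measured the glassware stopped on an error. The glassware was only seen in passing in the pictures, and I did not touch it.

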